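# Thread a temperature probe through its guide stand

## Task

On the probe stand, first pull the sample stage out by its red knob as far as it goes, so that its brass guide comes to lie under the brass guide of the fixed arm. Then take the orange-handled probe from the rack and thread it from above down through both guides, the upper and then the lower, and finish while still holding it there: it hangs from the gripper with its tip below the lower guide but clear of the white pad beneath. Leave the blue-handled probe in the rack and do not disturb the other things on the bench.

Things in the scene. Friction and masses are not known exactly. Their poses are not given: they have to be found in the camera images.
- stand: Probe stand, fixed to the bench: aluminium base plate 250 x 110 x 6 mm (from 105 mm in front of the origin to 145 mm behind it), white column 40 x 90 mm wide at its rear (centred at local x = +115 mm, top at 118 mm) and a fixed white arm that carries the upper guide. Origin on the bench surface exactly below the upper guide's axis; local z up, local x from the front (knob) to the column. The stage pulls out along local -x.
- upper_mouth (a point): Centre of the top face of the upper guide, 115 mm above the bench: a fixed square brass block 44 x 44 mm, 15 mm thick (underside at 100 mm), with a vertical bore of 16 mm, its rim chamfered 4 mm. Axes as the stand.
- stage (a joint): Travel of the sliding sample stage, m: 0 = fully in (towards the column), 0.045 = fully out at its stop, where the lower guide is coaxial with the upper one. A weak return spring (up to about 1.4 N) is outdone by a brake of about 4 N, so it takes about 4 to 6 N to pull and stays where it is left. The stop is rigid.
- knob (a point): Centre of the grip part of the stage's red knob, 42 mm above the bench: upright cylinder 20 mm across from 16 to 62 mm above the bench, on a flat steel bar 18 mm wide whose top is 16 mm above the bench. It stands 145 mm in front (local -x of the stand) of the lower guide's axis and moves with the stage. Axes as the stand. The upper guide's front edge lies 78 to 123 mm behind the knob, at 100 to 115 mm height, so the gripper's long side should lie across the slide.
- lower_mouth (a point): Centre of the top face of the lower guide, 68 mm above the bench, moves with the stage: brass block 44 x 46 mm, 12 mm thick (underside at 56 mm) with a vertical bore of 16 mm, rim chamfered 4 mm, on two thin cheeks. Below it lies the round white pad, top at 18 mm above the bench. Axes as the stand.
- probe_grip (a point): Centre of the handle of the orange-handled probe: vertical cylinder 22 mm across, 45 mm tall (with a 3.5 mm black stub on its top). Below it hangs the steel rod, 12 mm across; the tip (tapered to 9 mm across over its last 6 mm) lies 132.5 mm below this point, the handle's lower edge 22.5 mm below it. Local z up along the probe. Weighs about 80 g. It stands loosely upright in one of the rack's two holes; the rack's two holes swap between starts.
- probe_tip (a point): Tip (lowest point) of the orange-handled probe; at the start 5 mm above the bench, inside the rack.
- rack: White rack block fixed to the bench, 60 x 150 x 75 mm, origin at the centre of its underside; two holes of 14 mm, 70 mm deep, at local y = -40 and +40 mm.
- other_grip (a point): Centre of the handle of the blue-handled probe (same form and size), in the rack's other hole, 80 mm from the orange one, its top 163 mm above the bench: to be left there.
- jar: Bystander: small jar with blue cap, 42 mm across, 70 mm tall; origin at the centre of its underside.
- wellplate: Bystander: white well plate lying flat, 85 x 127 x 15 mm; origin at the centre of its underside.
- tipbox: Bystander: clear pipette-tip box with red lid, 84 x 119 x 58 mm; origin at the centre of its underside.
- pot: Bystander: yellow open pot, 84 mm across, 85 mm tall; origin at the centre of its underside.
- beaker: Bystander: glass beaker, 66 mm across, 85 mm tall; origin at the centre of its underside.
- reagent: Bystander: amber bottle with orange cap, 60 mm across, 130 mm tall; origin at the centre of its underside.

How it is judged:
On the way, in this order (a step that is already met when the one before it is completed fails the run):
1. the sample stage has been pulled out to its stop (value of joint stage above 0.042 m), for 0.2 s.
2. the probe's tip has passed through the upper guide (z of probe_tip in the frame of upper_mouth below -0.017 m and horizontal distance between probe_tip and upper_mouth below 0.012 m), for 0.05 s.
At the end, for the whole second after the job is handed in: The stage is within 3 mm of its stop; the orange-handled probe runs through both guides, its tip at least 3 mm below the lower guide's underside and at least 2 mm clear of the white pad; the fingers hold it (over 1 N) and it is at rest; the blue-handled probe is within 20 mm of where it was (value of joint stage above 0.042 m and z of probe_tip in the frame of lower_mouth between -0.048 and -0.015 m and horizontal distance between probe_tip and lower_mouth below 0.008 m and horizontal distance between probe_grip and upper_mouth below 0.015 m and contact force between the fingers and probe above 1 N and linear speed of probe below 0.02 m/s and distance of other_grip from where it was at the start of the episode below 0.02 m); the arm keeps its last pose, push and grip.
It fails at once if a bystander is displaced by more than 30 mm (distance of any of jar, wellplate, tipbox, pot, beaker, reagent from where it was at the start of the episode above 0.03 m).
It fails at once if the blue-handled probe is lifted out of or knocked in the rack (distance of other_grip from where it was at the start of the episode above 0.03 m).
It also fails if it takes over 67 s, if anything falls off the work surface, if the arm or the gripper's body presses on something with over 40 N, if the wrist force passes 120 N, or if a joint passes its speed limit or range.

## Robot

A 6-joint arm with a two-finger parallel gripper is mounted at the origin on the work surface. World frame = base frame: x ahead of the robot, y to its left, z up, the work surface at z = 0. Lengths are in m, angles in rad, forces in N, time in s.
With the tool pointing down it reaches from about 0.35 to 0.85 m from the base axis. Payload 8.1 kg.
Tool frame: the origin (TCP) lies at the centre of the arm's flange, where the gripper is bolted on; the fingertips stand 186 mm ahead of it and the grasp point (between the pads) lies 167 mm ahead of it; z points along the fingers, y is the line along which they close (so a half turn about z gives the same grasp; the last joint's range is limited). The gripper opens to 93 mm and grips with 3 to 60 N. Pads are 15 mm wide; open, the fingers measure 128 mm over their backs; the gripper's body (75 mm by 188 mm) begins 65 mm behind the grasp point.
Start: joints at [1.161, 0.13, 1.488, -0, 1.523, -0.085], TCP at [0.191, 0.569, 0.405] pointing down, gripper open.
Joint ranges: [-2.96, 2.96], [-0.89, 2.26], [0.02, 2.5], [-1.34, 4.48], [0, 2.73], [-2.66, 2.66]. Speed limits (rad/s): [2.39, 2.39, 2.79, 3.14, 3.14, 3.14].

## Interface

Orientations are given as a rotation vector (axis times angle).
In Python, from plant import robot gives the robot as it stands.
- The arm moves only by the tool apply_moves, never from a script. Its argument "series" is a list of rows, each a list of 2 entries, a list of its own where there are three numbers: the shift along the tool's x, y, z in mm, then the turn, a rotation vector about the tool's x, y, z in rad. A call has 1 to 12 rows; each row shifts and turns the commanded pose from where the row before left it, along the tool's axes as they then stand; what a row does not reach is not made up. A row lasts 1/12 s, in which the tool goes at most 41.7 mm and 7.16 degrees, less where a joint would pass 70% of its speed; a pose out of reach is approached as far as the arm can. A call is refused whole if a number of a shift passes 41.7 or a number of a turn 0.125, either way. A call with a gripper value outside its range is refused whole. "claw" is the opening, from 0 (shut) to 1 (fully open), set as the call begins (left out, the last holds). The fingers move at their own pace and stop on an object; "newtons" is the grip in N (left out, the last holds). Time passes only in rows, so rows that do not move let the fingers close. It gives the time, the measured TCP pose, the force, the opening and the grip force at its end, in the units of the state.
- robot.read_state(): the state, without advancing time (a new reading comes with each control period).
- robot.read_camera(name): name is "scene" or "top" or "wrist"; returns (picture, depth): 480x640x3 uint8, blue, green, red; 480x640 float32, m along the optical axis (not along the pixel's ray), 0 where there is no reading.
- robot.calibration(name): a dict with "fx", "fy", "cx", "cy" (pixels), "extrinsics" (4x4, takes a point from world to camera coordinates). Camera axes: x right, y down, z forward; pixel columns grow to the right and rows downward; lengths in m; the calibration is good to about 2 mm. A picture is of the moment at which its call begins: read the wrist's pose just before it. calibration takes no time and is no camera call; for the wrist camera it gives the pose at the moment of the call.
- robot.close_job(): hands the job in; it is judged then, once.
The state is a dict: "t": time; "q": joint angles; "dq": joint speeds; "joint_torque": joint torques, N m; "tool_pos": TCP position; "orientation": TCP orientation; "force": force on the tool from outside, world axes, zero at the start; "wrist_torque": the same for the moment, N m; "opening": finger opening in m; "gripper_force": force on a finger pad.
Only numpy, scipy, OpenCV 4.12 (cv2) and the standard library are available. Lean on these libraries where they do the work, as an engineer would, in place of code of your own. Each camera call takes 0.05 s, during which the arm holds its last target. There are 200 camera calls.

## Working session

There is one attempt and no reset: what is moved stays moved. The work goes in short steps, Python scripts to look and compute and a tool call to move; the robot and the scene stay as the last step left them, time stands still between calls to the robot, and variables do not carry over. Pictures are saved under pics/ and viewed, at most 10 in all, crops included, and the job is handed in when it is done.

Besides the shell and the picture viewer there is one more tool, called after "Emit:" as name(argument=value, ...), one argument or row to a line, values as JSON. apply_moves: Moves the arm, as the interface text tells. Its arguments: {"type":"object","properties":{"series":{"type":"array"},"claw":{"type":"number"},"newtons":{"type":"number"}},"required":["series"]}

```bash
mkdir -p pics; ls; cat > h.py <<'E'
import numpy as np, cv2
from plant import robot
def snap(n,tag):
    c=robot.calibration(n); p,d=robot.read_camera(n); cv2.imwrite(f'pics/{tag}.png',p); np.savez(f'pics/{tag}.npz',p=p,d=d,E=c['extrinsics'],K=[c['fx'],c['fy'],c['cx'],c['cy']])
def load(tag):
    z=np.load(f'pics/{tag}.npz'); return z['p'],z['d'],z['E'],z['K']
def cloud(tag):
    p,d,E,K=load(tag); v,u=np.mgrid[:480,:640]
    c=np.stack([(u-K[2])/K[0]*d,(v-K[3])/K[1]*d,d,np.ones_like(d)],-1)
    return p,d,(c@np.linalg.inv(E).T)[...,:3]
E
python3 - <<'E'
from h import *
snap('top','top0'); snap('scene','scene0'); print(robot.read_state())
E
```

```text
pics
{'t': 0.1, 'q': array([ 1.16058403e+00,  1.31086906e-01,  1.48917745e+00,  5.24642738e-06,
        1.52301150e+00, -8.54077393e-02]), 'dq': array([ 1.78848907e-03, -5.11377135e-04, -2.77198898e-04, -8.42317785e-04,
       -8.91515247e-04, -4.86710489e-05]), 'joint_torque': array([ 7.76206634e-04, -5.61346507e+01, -4.93091011e+01,  7.70457624e-02,
        2.91934214e-02, -3.68363806e-05]), 'tool_pos': array([0.19137238, 0.5684406 , 0.40378745]), 'orientation': array([-5.07894699e-01, -3.09984113e+00,  2.56083974e-03]), 'force': array([ 0.26734421, -0.14435871, -0.15727712]), 'wrist_torque': array([ 0.00558884, -0.00843423, -0.00901936]), 'gripper_force': 0.0, 'opening': 0.09333254455234487}
```

View pics/top0.png

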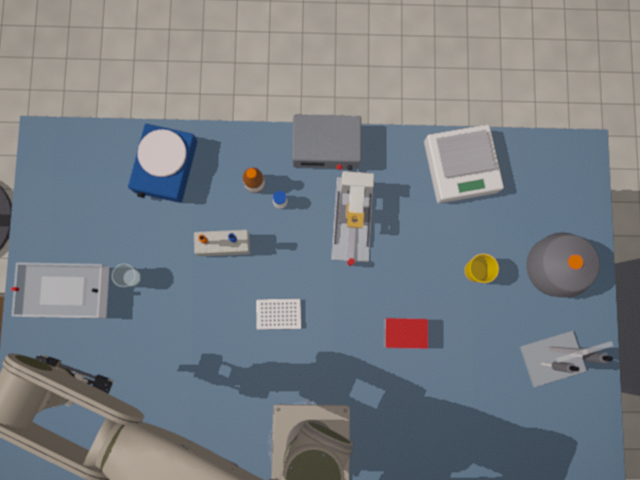

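View pics/scene0.png

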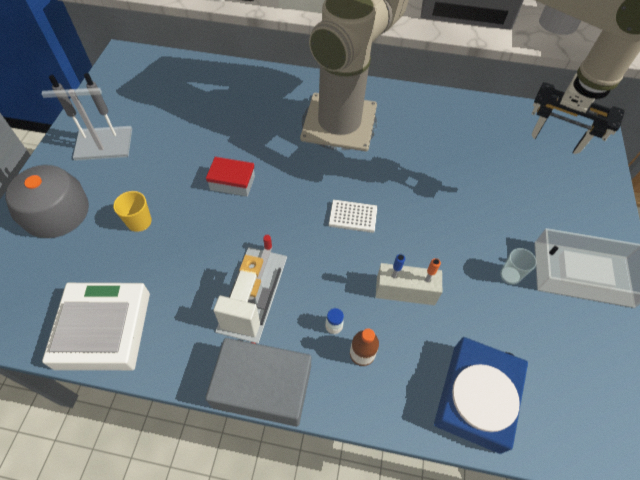

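The top view shows the knob at (351,262), the upper guide at about (355,220), the orange probe at (203,240) and the blue one at (232,238). The scene view agrees. I'll measure these points with depth.

```bash
python3 - <<'E'
from h import *
for tag,boxes in (('top0',{'stand':(320,160,390,275),'rack':(185,220,260,265)}),('scene0',{'stand':(205,225,295,345),'rack':(365,245,450,310)})):
    p,d,X=cloud(tag); h=cv2.cvtColor(p,cv2.COLOR_BGR2HSV); H,S,V=[h[...,i].astype(int) for i in range(3)]
    def rep(n,m):
        q=X[m&(d>0)]; 
        if len(q)>2: print(tag,n,len(q),'med',q.mean(0).round(4),'min',q.min(0).round(3),'max',q.max(0).round(3))
        return q
    def box(b): m=np.zeros(d.shape,bool); m[b[1]:b[3],b[0]:b[2]]=1; return m
    s=box(boxes['stand']); r=box(boxes['rack'])
    b=boxes['stand']; kb=s.copy(); kb[:(240 if tag=='top0' else 0)]=0
    rep('knob',kb&((H<6)|(H>174))&(S>150))
    rep('knobtop',kb&((H<6)|(H>174))&(S>150)&(X[...,2]>.057))
    rep('brass',s&(H>12)&(H<30)&(S>120)&(X[...,2]>.11))
    rep('column',s&(X[...,2]>.116)&(S<60)&(V>150))
    q=rep('base',s&(abs(X[...,2]-.006)<.003)&(S<70))
    print(cv2.minAreaRect(q[:,:2].astype(np.float32)*1000))
    rep('orange',r&(H<14)&(S>150)&(X[...,2]>.1)); rep('blue',r&(H>108)&(S>130)&(X[...,2]>.1))
    q=rep('racktop',r&(abs(X[...,2]-.075)<.006)); print(cv2.minAreaRect(q[:,:2].astype(np.float32)*1000))
p,d,E,K=load('top0'); a=cv2.resize(p[155:275,185:385],None,fx=4,fy=4,interpolation=2); cv2.imwrite('pics/c0.png',a)
E
```

```text
top0 knob 29 med [ 0.5174 -0.1031  0.0596] min [ 0.51  -0.11   0.048] max [ 0.525 -0.096  0.072]
top0 knobtop 20 med [ 0.5179 -0.1034  0.0621] min [ 0.51  -0.11   0.057] max [ 0.525 -0.096  0.072]
top0 brass 159 med [ 0.63   -0.1109  0.1152] min [ 0.608 -0.133  0.11 ] max [ 0.651 -0.09   0.128]
top0 column 358 med [ 0.7268 -0.1156  0.1193] min [ 0.65  -0.16   0.116] max [ 0.765 -0.072  0.128]
top0 base 1481 med [ 0.6277 -0.1138  0.0056] min [ 0.485 -0.221  0.003] max [ 0.835 -0.013  0.009]
((659.7577514648438, -119.1229248046875), (346.957763671875, 208.510498046875), 0.8533373475074768)
top0 orange 32 med [0.5632 0.3062 0.1572] min [0.553 0.296 0.127] max [0.572 0.315 0.167]
top0 blue 34 med [0.5642 0.2259 0.1598] min [0.558 0.218 0.143] max [0.576 0.235 0.17 ]
top0 racktop 821 med [0.5632 0.2669 0.0745] min [0.532 0.192 0.069] max [0.601 0.345 0.081]
((565.3890991210938, 267.60498046875), (61.795928955078125, 150.56475830078125), 4.120710372924805)
scene0 knob 79 med [ 0.5214 -0.1027  0.049 ] min [ 0.511 -0.111  0.02 ] max [ 0.527 -0.096  0.067]
scene0 knobtop 34 med [ 0.5186 -0.1036  0.0617] min [ 0.511 -0.111  0.058] max [ 0.527 -0.096  0.067]
scene0 brass 235 med [ 0.6286 -0.1103  0.1148] min [ 0.608 -0.133  0.11 ] max [ 0.652 -0.088  0.12 ]
scene0 column 637 med [ 0.7337 -0.1163  0.118 ] min [ 0.607 -0.161  0.116] max [ 0.766 -0.072  0.122]
scene0 base 1191 med [ 0.641  -0.0938  0.0057] min [ 0.458 -0.253  0.003] max [0.795 0.018 0.009]
((633.0845336914062, -126.25088500976562), (318.6361389160156, 230.90440368652344), 13.66600513458252)
scene0 orange 100 med [0.5685 0.3061 0.1449] min [0.556 0.297 0.12 ] max [0.574 0.316 0.164]
scene0 blue 101 med [0.5736 0.2272 0.1454] min [0.561 0.218 0.117] max [0.578 0.237 0.165]
scene0 racktop 1259 med [0.5673 0.2672 0.075 ] min [0.528 0.191 0.069] max [0.6   0.344 0.081]
((563.70361328125, 267.36993408203125), (64.2087631225586, 149.84552001953125), 3.340219736099243)
```

View pics/c0.png

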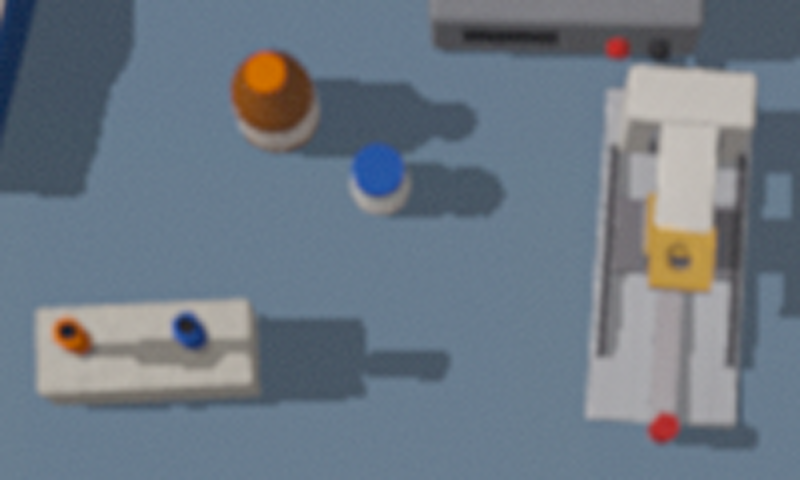

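The crop shows the guide bore at (679,256), which is full-image (354.8,219), and the knob at (664,428). The stage is already about 10 mm out. Stand yaw is about -3.4°. I'll compute the first move.

```bash
cat >> h.py <<'E'
from scipy.spatial.transform import Rotation as Ro
def plan(pos,yaw=None):
    """pos: grasp point target; yaw: world angle (deg) of tool y; prints turn about tool axes, then shift mm in the axes after the turn"""
    s=robot.read_state(); R=Ro.from_rotvec(s['orientation']); Rt=R
    if yaw is not None:
        a=np.radians(yaw); y=np.array([np.cos(a),np.sin(a),0]); z=np.array([0,0,-1.]); Rt=Ro.from_matrix(np.stack([np.cross(y,z),y,z],1))
    g=s['tool_pos']+R.apply([0,0,.167]); t=np.array(pos)-[0,0,0]-g
    # the turn is about the TCP; tilt is small
    print('t',round(s['t'],2),'grasp',g.round(4),'turn',(R.inv()*Rt).as_rotvec().round(4),'shift mm',(Rt.inv().apply(t)*1000).round(1),'F',s['force'].round(1),'open',round(s['opening'],4),'gf',round(s['gripper_force'],1),'q',s['q'].round(2))
E
python3 - <<'E'
from h import *
p,d,E,K=load('top0'); Ei=np.linalg.inv(E)
def ray(u,v,z):
    o=Ei[:3,3]; r=Ei[:3,:3]@[(u-K[2])/K[0],(v-K[3])/K[1],1]; return (o+r*(z-o[2])/r[2]).round(4)
print('bore',ray(354.75,219,.113),'knob',ray(185+664/4,155+428/4,.062))
for c in((585,418),(735,425)): print('base',ray(185+c[0]/4,155+c[1]/4,.006))
for c in((629,66),(756,74),(625,125),(753,130)): print('col',ray(185+c[0]/4,155+c[1]/4,.118))
for c in ((650,283),(712,291),(717,230)): print('brass',ray(185+c[0]/4,155+c[1]/4,.115))
plan([.5185,-.1035,.22],86.6)
E
```

```text
bore [ 0.6317 -0.1096  0.113 ] knob [ 0.5159 -0.1041  0.062 ]
base [ 0.5283 -0.0501  0.006 ]
base [ 0.5251 -0.1611  0.006 ]
col [ 0.7661 -0.0728  0.118 ]
col [ 0.7623 -0.1626  0.118 ]
col [ 0.7235 -0.0704  0.118 ]
col [ 0.7218 -0.1606  0.118 ]
brass [ 0.6118 -0.0892  0.115 ]
brass [ 0.607  -0.1326  0.115 ]
brass [ 0.6503 -0.1359  0.115 ]
t 0.1 grasp [0.1913 0.5682 0.2368] turn [-0.0016 -0.0004 -0.2655] shift mm [-366.5 -651.1   16.8] F [ 0.3 -0.1 -0.2] open 0.0933 gf 0.0 q [ 1.16  0.13  1.49  0.    1.52 -0.09]
```

Emit:
apply_moves(
  series=[
    [[0,0,0],[0,0,-0.0885]],
    [[0,0,0],[0,0,-0.0885]],
    [[0,0,0],[0,0,-0.0885]],
    [[-18.3,-32.6,0],[0,0,0]],
    [[-18.3,-32.6,0],[0,0,0]],
    [[-18.3,-32.6,0],[0,0,0]],
    [[-18.3,-32.6,0],[0,0,0]],
    [[-18.3,-32.6,0],[0,0,0]],
    [[-18.3,-32.6,0],[0,0,0]],
    [[-18.3,-32.6,0],[0,0,0]],
    [[-18.3,-32.6,0],[0,0,0]],
    [[-18.3,-32.6,0],[0,0,0]],
  ],
  claw=1,
)

```text
t: 1.1
tool_pos: [0.3386, 0.2643, 0.4044]
orientation: [-0.092, -3.14, 0.0]
force: [0.8, 0.1, 0.9]
opening: 0.0929
gripper_force: 0.0
```

Emit:
apply_moves(
  series=[
    [[-18.3,-32.6,0],[0,0,0]],
    [[-18.3,-32.6,0],[0,0,0]],
    [[-18.3,-32.6,0],[0,0,0]],
    [[-18.3,-32.6,0],[0,0,0]],
    [[-18.3,-32.6,0],[0,0,0]],
    [[-18.3,-32.6,0],[0,0,0]],
    [[-18.3,-32.6,0],[0,0,0]],
    [[-18.3,-32.6,0],[0,0,0]],
    [[-18.3,-32.6,0],[0,0,0]],
    [[-18.3,-32.6,0],[0,0,0]],
    [[0,0,0],[0,0,0]],
    [[0,0,0],[0,0,0]],
  ],
)

```text
t: 2.1
tool_pos: [0.502, -0.072, 0.4038]
orientation: [-0.098, -3.138, -0.001]
force: [-0.5, 0.7, -0.2]
opening: 0.0931
gripper_force: 0.0
```

```bash
python3 - <<'E'
from h import *
snap('wrist','w1'); plan([.518,-.1038,.043],86.6)
p,d,X=cloud('w1'); h=cv2.cvtColor(p,cv2.COLOR_BGR2HSV).astype(int)
m=((h[...,0]<6)|(h[...,0]>174))&(h[...,1]>150)&(abs(X[...,2]-.062)<.003)
q=X[m]; print(len(q), q.size and (q.mean(0),q.min(0),q.max(0)))
m=(h[...,0]>12)&(h[...,0]<30)&(h[...,1]>110)&(abs(X[...,2]-.115)<.004); q=X[m]; print(len(q)); 
if len(q): print(cv2.minAreaRect(q[:,:2].astype(np.float32)*1000))
E
```

```text
t 2.15 grasp [ 0.5014 -0.0707  0.237 ] turn [ 0.0007 -0.0017 -0.0017] shift mm [-18.5 -32.1 194. ] F [-0.3  1.1 -0.1] open 0.0929 gf 0.0 q [-0.24 -0.12  1.74  0.    1.52 -1.75]
697 (array([ 0.40810739, -0.19889217,  0.06021533]), array([ 0.2974209 , -0.32146543,  0.05900071]), array([ 0.52702813, -0.09618358,  0.06360368]))
1020
((638.0125122070312, -112.26618194580078), (43.646915435791016, 28.53658676147461), 86.81855773925781)
```

View pics/w1.png

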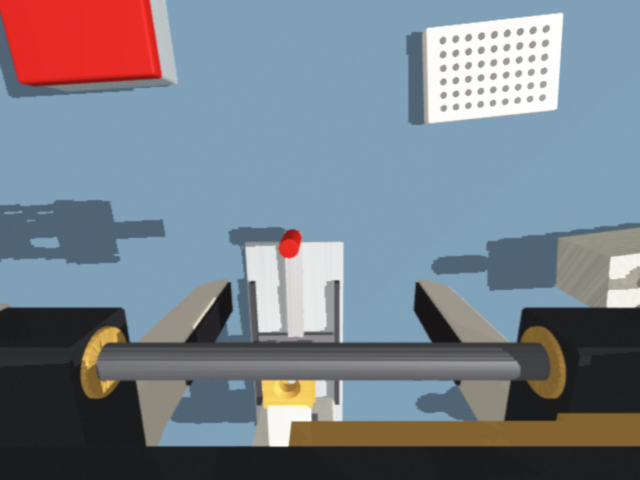

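The wrist view shows the knob top at about (292,236), the upper guide at (288,388), and nothing in the way of the descent. I'll refine the knob position.

```bash
python3 - <<'E'
from h import *
p,d,X=cloud('w1'); h=cv2.cvtColor(p,cv2.COLOR_BGR2HSV).astype(int)
w=np.zeros(d.shape,bool); w[225:262,270:312]=1
m=w&((h[...,0]<6)|(h[...,0]>174))&(h[...,1]>150)
q=X[m&(X[...,2]>.059)]; print(len(q),q.mean(0),q.min(0),q.max(0))
w[:]=0; w[375:410,255:320]=1
m=w&(h[...,0]>12)&(h[...,0]<30)&(h[...,1]>110)&(abs(X[...,2]-.115)<.004); q=X[m]; print(len(q),cv2.boxPoints(cv2.minAreaRect(q[:,:2].astype(np.float32)*1000)))
E
```

```text
299 [ 0.51635622 -0.10486762  0.0657632 ] [ 0.43052428 -0.11441956  0.05931005] [ 0.52702813 -0.06704441  0.3834599 ]
1020 [[ 622.55505  -133.26414 ]
 [ 651.0476   -134.84787 ]
 [ 653.47      -91.26822 ]
 [ 624.9774    -89.684494]]
```

Emit:
apply_moves(
  series=[
    [[-9,-16.3,0],[0,0,0]],
    [[-9,-16.3,0],[0,0,0]],
    [[0,0,35],[0,0,0]],
    [[0,0,35],[0,0,0]],
    [[0,0,35],[0,0,0]],
    [[0,0,35],[0,0,0]],
    [[0,0,30],[0,0,0]],
    [[0,0,20],[0,0,0]],
    [[0,0,4],[0,0,0]],
    [[0,0,0],[0,0,0]],
    [[0,0,0],[0,0,0]],
  ],
)

```text
t: 3.07
tool_pos: [0.5183, -0.1032, 0.2121]
orientation: [0.091, 3.139, -0.0]
force: [0.1, 0.6, 0.2]
opening: 0.093
gripper_force: 0.0
```

Emit:
apply_moves(
  series=[
    [[0,0,0],[0,0,0]],
    [[0,0,0],[0,0,0]],
    [[0,0,0],[0,0,0]],
    [[0,0,0],[0,0,0]],
    [[0,0,0],[0,0,0]],
    [[0,0,0],[0,0,0]],
    [[0,0,0],[0,0,0]],
    [[0,0,0],[0,0,0]],
  ],
  claw=0,
  newtons=25,
)

```text
t: 3.73
tool_pos: [0.5178, -0.1039, 0.2107]
orientation: [-0.093, -3.14, -0.0]
force: [-0.1, 0.6, -0.6]
opening: 0.0443
gripper_force: 0.0
```

```bash
python3 - <<'E'
from h import *
plan([.483,-.1023,.043],86.6)
E
```

```text
t 3.73 grasp [ 0.5178 -0.1039  0.0437] turn [ 0.     -0.0001 -0.0001] shift mm [34.9 -0.5  0.7] F [-0.1  0.6 -0.6] open 0.0443 gf 0.0 q [-0.3   0.12  1.87 -0.    1.15 -1.81]
```

Still closing, so I'll wait and then pull in small steps.

Emit:
apply_moves(
  series=[
    [[0,0,0],[0,0,0]],
    [[0,0,0],[0,0,0]],
    [[0,0,0],[0,0,0]],
    [[0,0,0],[0,0,0]],
    [[0,0,0],[0,0,0]],
    [[0,0,0],[0,0,0]],
    [[0,0,0],[0,0,0]],
    [[0,0,0],[0,0,0]],
  ],
)

```text
t: 4.4
tool_pos: [0.5178, -0.1052, 0.2107]
orientation: [-0.094, -3.14, 0.004]
force: [-1.6, -8.2, -1.8]
opening: 0.0193
gripper_force: 25.0
```

Emit:
apply_moves(
  series=[
    [[4,0,0],[0,0,0]],
    [[4,0,0],[0,0,0]],
    [[4,0,0],[0,0,0]],
    [[4,0,0],[0,0,0]],
    [[4,0,0],[0,0,0]],
    [[0,0,0],[0,0,0]],
  ],
)

```text
t: 4.9
tool_pos: [0.4977, -0.104, 0.2107]
orientation: [0.094, 3.139, -0.005]
force: [1.9, -9.9, -4.5]
opening: 0.0198
gripper_force: 25.0
```

Emit:
apply_moves(
  series=[
    [[3,-0.5,0],[0,0,0]],
    [[3,-0.5,0],[0,0,0]],
    [[2,0,0],[0,0,0]],
    [[2,0,0],[0,0,0]],
    [[2,0,0],[0,0,0]],
    [[0,0,0],[0,0,0]],
  ],
)

```text
t: 5.4
tool_pos: [0.486, -0.1037, 0.2107]
orientation: [0.093, 3.139, -0.003]
force: [3.3, -5.3, -5.7]
opening: 0.0191
gripper_force: 25.0
```

Emit:
apply_moves(
  series=[
    [[2,0,0],[0,0,0]],
    [[1,0,0],[0,0,0]],
    [[1,0,0],[0,0,0]],
    [[0,0,0],[0,0,0]],
    [[0,0,0],[0,0,0]],
  ],
)

```text
t: 5.82
tool_pos: [0.4835, -0.1035, 0.2111]
orientation: [0.093, 3.134, -0.003]
force: [14.9, -5.3, -15.5]
opening: 0.0198
gripper_force: 25.0
```

Emit:
apply_moves(
  series=[
    [[1,0,0],[0,0,0]],
    [[1,0,0],[0,0,0]],
    [[0,0,0],[0,0,0]],
    [[0,0,0],[0,0,0]],
  ],
)

```text
t: 6.15
tool_pos: [0.482, -0.1034, 0.2114]
orientation: [0.093, 3.132, -0.003]
force: [17.7, -5.7, -15.0]
opening: 0.0195
gripper_force: 25.0
```

```bash
python3 - <<'E'
from h import *
snap('scene','s2'); plan([.48,-.1035,.043])
p,d,X=cloud('s2'); h=cv2.cvtColor(p,cv2.COLOR_BGR2HSV).astype(int)
cv2.imwrite('pics/c2.png',cv2.resize(p[200:345,190:310],None,fx=4,fy=4,interpolation=2))
E
```

```text
t 6.2 grasp [ 0.4833 -0.1038  0.0445] turn [0. 0. 0.] shift mm [3.3 0.1 1.4] F [ 17.4  -6.2 -14. ] open 0.0196 gf 25.0 q [-0.32  0.03  1.97  0.    1.14 -1.83]
```

View pics/c2.png

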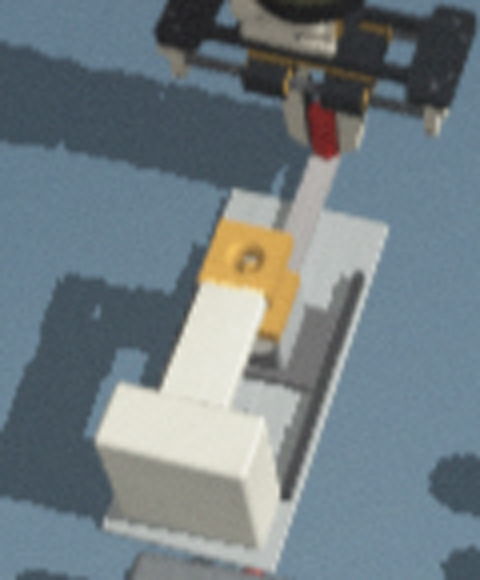

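The lower guide now shows beneath the upper one, and the force jump marks the stop. I'll release, lift, and turn the gripper for the probe.

Emit:
apply_moves(
  series=[
    [[-1,0,0],[0,0,0]],
    [[0,0,0],[0,0,0]],
  ],
)

```text
t: 6.37
tool_pos: [0.4825, -0.1035, 0.2114]
orientation: [0.093, 3.135, -0.003]
force: [11.8, -4.7, -8.9]
opening: 0.0196
gripper_force: 25.0
```

Emit:
apply_moves(
  series=[
    [[0,0,0],[0,0,0]],
    [[0,0,0],[0,0,0]],
    [[0,0,0],[0,0,0]],
    [[0,0,0],[0,0,0]],
    [[0,0,0],[0,0,0]],
    [[0,0,0],[0,0,0]],
    [[0,0,0],[0,0,0]],
    [[0,0,0],[0,0,0]],
    [[0,0,0],[0,0,0]],
  ],
  claw=0.9,
)

```text
t: 7.12
tool_pos: [0.4809, -0.1027, 0.2108]
orientation: [0.093, 3.14, -0.0]
force: [0.2, 0.3, -0.3]
opening: 0.0752
gripper_force: 0.0
```

Emit:
apply_moves(
  series=[
    [[0,0,-20],[0,0,0]],
    [[0,0,-35],[0,0,0]],
    [[0,0,-35],[0,0,0]],
    [[0,0,-35],[0,0,0]],
    [[0,0,-35],[0,0,0]],
    [[0,0,-35],[0,0,0]],
    [[0,0,-20],[0,0,0]],
    [[0,0,0],[0,0,0]],
    [[0,0,0],[0,0,0]],
  ],
)

```text
t: 7.87
tool_pos: [0.4812, -0.1028, 0.4273]
orientation: [0.093, 3.137, -0.001]
force: [-0.2, 0.2, -1.2]
opening: 0.0834
gripper_force: 0.0
```

```bash
python3 - <<'E'
from h import *
snap('wrist','w3')
p,d,X=cloud('w3'); h=cv2.cvtColor(p,cv2.COLOR_BGR2HSV).astype(int)
m=((h[...,0]<6)|(h[...,0]>174))&(h[...,1]>150)&(X[...,2]>.057)&(X[...,2]<.067)&(X[...,0]>.44)&(X[...,1]<-.07)&(X[...,1]>-.13)
q=X[m]; print(len(q),q.mean(0),q.min(0),q.max(0))
plan([.5635,.3065,.26],3.3-0); plan([.5635,.3065,.26],183.3)
E
```

```text
277 [ 0.48501688 -0.10396272  0.06146674] [ 0.47652913 -0.11309262  0.05701557] [ 0.49412527 -0.09477695  0.063801  ]
t 7.92 grasp [ 0.4808 -0.1027  0.2584] turn [1.0000e-04 1.0000e-04 1.4539e+00] shift mm [403.7 106.1  -1.6] F [-0.2  0.7 -1.2] open 0.0834 gf 0.0 q [-0.31 -0.17  1.75  0.    1.56 -1.83]
t 7.92 grasp [ 0.4808 -0.1027  0.2584] turn [-2.0000e-04  1.0000e-04 -1.6877e+00] shift mm [-403.7 -106.1   -1.6] F [-0.2  0.7 -1.2] open 0.0834 gf 0.0 q [-0.31 -0.17  1.75  0.    1.56 -1.83]
```

Emit:
apply_moves(
  series=[
    [[0,0,0],[0,0,0.1212]],
    [[0,0,0],[0,0,0.1212]],
    [[0,0,0],[0,0,0.1212]],
    [[0,0,0],[0,0,0.1212]],
    [[0,0,0],[0,0,0.1212]],
    [[0,0,0],[0,0,0.1212]],
    [[0,0,0],[0,0,0.1212]],
    [[0,0,0],[0,0,0.1212]],
    [[0,0,0],[0,0,0.1212]],
    [[0,0,0],[0,0,0.1212]],
    [[0,0,0],[0,0,0.1212]],
    [[0,0,0],[0,0,0.1212]],
  ],
)

```text
t: 8.92
tool_pos: [0.4804, -0.1025, 0.4231]
orientation: [-2.161, -2.275, 0.003]
force: [-0.7, -0.3, -0.6]
opening: 0.0837
gripper_force: 0.0
```

Emit:
apply_moves(
  series=[
    [[36.7,7,0],[0,0,0]],
    [[36.7,7,0],[0,0,0]],
    [[36.7,7,0],[0,0,0]],
    [[36.7,7,0],[0,0,0]],
    [[36.7,7,0],[0,0,0]],
    [[36.7,7,0],[0,0,0]],
    [[36.7,7,0],[0,0,0]],
    [[36.7,7,0],[0,0,0]],
    [[36.7,7,0],[0,0,0]],
    [[36.7,7,0],[0,0,0]],
    [[0,0,0],[0,0,0]],
    [[0,0,0],[0,0,0]],
  ],
)

```text
t: 9.92
tool_pos: [0.5291, 0.2694, 0.4225]
orientation: [-2.152, -2.286, 0.007]
force: [0.0, 0.2, 0.7]
opening: 0.0839
gripper_force: 0.0
```

```bash
python3 - <<'E'
from h import *
plan([.5635,.3065,.1375],3.3)
snap('wrist','w4')
p,d,X=cloud('w4'); h=cv2.cvtColor(p,cv2.COLOR_BGR2HSV).astype(int)
for n,m in (('or',(h[...,0]<14)&(h[...,1]>150)),('bl',(h[...,0]>108)&(h[...,0]<130)&(h[...,1]>140)),('blk',h[...,2]<70)):
    m=m&(X[...,2]>.1)&(X[...,2]<.17)&(abs(X[...,0]-.565)<.03)&(X[...,1]>.19)&(X[...,1]<.34)
    q=X[m]
    if len(q): print(n,len(q),q.mean(0).round(4),q.min(0).round(4),q.max(0).round(4)); v,u=np.where(m); print(u.min(),u.max(),v.min(),v.max())
E
```

```text
t 9.92 grasp [0.5284 0.2691 0.2555] turn [-0.0047  0.0016  0.0028] shift mm [ 35.3  37.2 118. ] F [0.  0.2 0.7] open 0.0839 gf 0.0 q [ 0.38  0.11  1.48 -0.    1.56  0.32]
or 425 [0.5593 0.3087 0.1517] [0.552  0.2977 0.119 ] [0.5725 0.3184 0.1648]
357 390 183 217
bl 824 [0.5663 0.2331 0.1487] [0.5574 0.2175 0.1176] [0.5784 0.2389 0.164 ]
355 386 277 321
blk 442 [0.5655 0.2694 0.163 ] [0.5574 0.2211 0.1605] [0.5743 0.3132 0.1652]
366 385 196 319
```

View pics/w4.png

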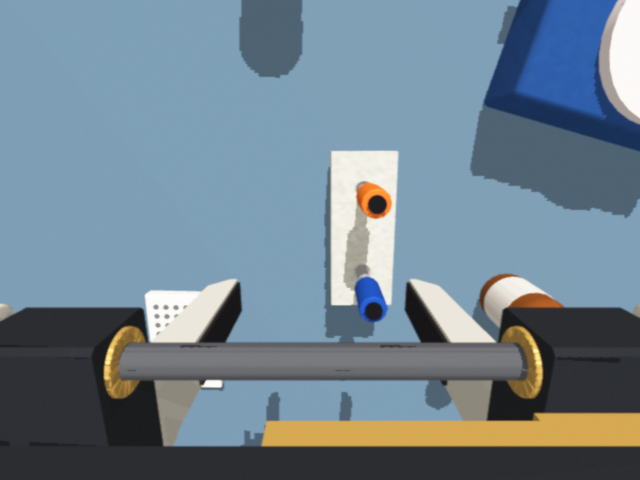

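The orange stub is at (377,204) and the blue one at (373,311). The orange handle is centred near (0.563, 0.3075), as expected. I'll descend and grip.

Emit:
apply_moves(
  series=[
    [[18.2,18.3,0],[0,0,0]],
    [[18.2,18.3,0],[0,0,0]],
    [[0,0,0],[-0.0047,0.0016,0.0028]],
    [[0,0,30],[0,0,0]],
    [[0,0,30],[0,0,0]],
    [[0,0,30],[0,0,0]],
    [[0,0,20],[0,0,0]],
    [[0,0,8],[0,0,0]],
    [[0,0,0],[0,0,0]],
    [[0,0,0],[0,0,0]],
    [[0,0,0],[0,0,0]],
  ],
)

```text
t: 10.88
tool_pos: [0.5655, 0.3061, 0.3101]
orientation: [2.159, 2.278, 0.012]
force: [1.2, 0.8, 0.6]
opening: 0.0838
gripper_force: 0.0
```

```bash
python3 - <<'E'
from h import *
plan([.563,.3075,.1375],3.3)
E
```

```text
t 10.88 grasp [0.5668 0.3066 0.1431] turn [ 0.0076 -0.0026 -0.0039] shift mm [ 1.1 -3.7  5.6] F [1.2 0.8 0.6] open 0.0838 gf 0.0 q [ 0.42  0.3   1.47 -0.    1.36  0.36]
```

Emit:
apply_moves(
  series=[
    [[0,0,0],[0.0047,-0.0016,-0.0028]],
    [[0.5,-1.5,3],[0,0,0]],
    [[0,0,0],[0,0,0]],
    [[0,0,0],[0,0,0]],
  ],
)

```text
t: 11.22
tool_pos: [0.5632, 0.3069, 0.3051]
orientation: [2.157, 2.284, 0.001]
force: [-0.4, 0.1, 0.3]
opening: 0.0839
gripper_force: 0.0
```

```bash
python3 - <<'E'
from h import *
plan([.563,.3075,.1375],3.3)
E
```

```text
t 11.22 grasp [0.5633 0.3069 0.1381] turn [ 0.0004 -0.0001 -0.0002] shift mm [ 0.6 -0.3  0.6] F [-0.4  0.1  0.3] open 0.0839 gf 0.0 q [ 0.42  0.3   1.47 -0.    1.36  0.36]
```

Level and on target. I'll grip now.

Emit:
apply_moves(
  series=[
    [[0.6,-0.3,0],[0,0,0]],
    [[0,0,0],[0,0,0]],
    [[0,0,0],[0,0,0]],
    [[0,0,0],[0,0,0]],
    [[0,0,0],[0,0,0]],
    [[0,0,0],[0,0,0]],
    [[0,0,0],[0,0,0]],
    [[0,0,0],[0,0,0]],
    [[0,0,0],[0,0,0]],
    [[0,0,0],[0,0,0]],
    [[0,0,0],[0,0,0]],
    [[0,0,0],[0,0,0]],
  ],
  claw=0,
  newtons=20,
)

```text
t: 12.22
tool_pos: [0.563, 0.3073, 0.3048]
orientation: [2.157, 2.284, 0.0]
force: [0.3, 0.1, 1.0]
opening: 0.0216
gripper_force: 20.0
```

Emit:
apply_moves(
  series=[
    [[0,0,0],[0,0,0]],
    [[0,0,0],[0,0,0]],
    [[0,0,0],[0,0,0]],
    [[0,0,0],[0,0,0]],
  ],
)

```text
t: 12.55
tool_pos: [0.563, 0.3073, 0.3048]
orientation: [2.157, 2.284, -0.0]
force: [-0.3, 0.2, -0.8]
opening: 0.0216
gripper_force: 20.0
```

Emit:
apply_moves(
  series=[
    [[0,0,-10],[0,0,0]],
    [[0,0,-15],[0,0,0]],
    [[0,0,-15],[0,0,0]],
    [[0,0,-20],[0,0,0]],
    [[0,0,-20],[0,0,0]],
    [[0,0,-20],[0,0,0]],
    [[0,0,-20],[0,0,0]],
    [[0,0,-20],[0,0,0]],
    [[0,0,-15],[0,0,0]],
    [[0,0,0],[0,0,0]],
    [[0,0,0],[0,0,0]],
    [[0,0,0],[0,0,0]],
  ],
)

```text
t: 13.55
tool_pos: [0.5628, 0.3073, 0.4586]
orientation: [-2.157, -2.284, 0.002]
force: [-1.1, -0.2, -0.9]
opening: 0.0218
gripper_force: 20.0
```

```bash
python3 - <<'E'
from h import *
plan([.53,-.1065,.2875],3.3); plan([.63,-.112,.2875],3.3)
E
```

```text
t 13.55 grasp [0.5626 0.3072 0.2916] turn [-0.0013  0.0005 -0.0005] shift mm [-411.1  -56.4    4.1] F [-1.1 -0.2 -0.9] open 0.0218 gf 20.0 q [ 0.42  0.23  1.28 -0.    1.63  0.36]
t 13.55 grasp [0.5626 0.3072 0.2916] turn [-0.0013  0.0005 -0.0005] shift mm [-422.4   43.2    4.1] F [-1.1 -0.2 -0.9] open 0.0218 gf 20.0 q [ 0.42  0.23  1.28 -0.    1.63  0.36]
```

Emit:
apply_moves(
  series=[
    [[-10,1.2,0],[0,0,0]],
    [[-20,2,0],[0,0,0]],
    [[-24,2.5,0],[0,0,0]],
    [[-24,2.5,0],[0,0,0]],
    [[-24,2.5,0],[0,0,0]],
    [[-24,2.5,0],[0,0,0]],
    [[-24,2.5,0],[0,0,0]],
    [[-24,2.5,0],[0,0,0]],
    [[-24,2.5,0],[0,0,0]],
    [[-24,2.5,0],[0,0,0]],
    [[-24,2.5,0],[0,0,0]],
    [[-24,2.5,0],[0,0,0]],
  ],
)

```text
t: 14.55
tool_pos: [0.6062, 0.0375, 0.4581]
orientation: [-2.156, -2.282, 0.003]
force: [-0.5, -0.1, -0.7]
opening: 0.0215
gripper_force: 20.0
```

Emit:
apply_moves(
  series=[
    [[-24,2.5,0],[0,0,0]],
    [[-24,2.5,0],[0,0,0]],
    [[-24,2.5,0],[0,0,0]],
    [[-24,2.5,0],[0,0,0]],
    [[-24,2.5,0],[0,0,0]],
    [[-20,1.5,0],[0,0,0]],
    [[-12,1,0],[0,0,0]],
    [[0,0,0],[0,0,0]],
    [[0,0,0],[0,0,0]],
    [[0,0,0],[0,0,0]],
    [[0,0,0],[0,0,0]],
  ],
)

```text
t: 15.47
tool_pos: [0.6301, -0.1103, 0.4596]
orientation: [-2.155, -2.285, -0.0]
force: [-0.4, -0.3, -0.8]
opening: 0.0212
gripper_force: 20.0
```

```bash
python3 - <<'E'
from h import *
plan([.63,-.112,.2875],3.3); snap('scene','s5'); snap('wrist','w5'); plan([.63,-.112,.2875],3.3)
p,d,E,K=load('s5'); c=np.linalg.inv(E)[:3,3]; print('cam',c,K)
for P in ([.63,-.112,.155],[.63,-.112,.115],[.63,-.112,.2875]):
    q=E@np.r_[P,1]; print(q[:2]/q[2]*K[:2]+K[2:])
cv2.imwrite('pics/c5.png',np.hstack([cv2.resize(p[170:330,180:320],(525,600),interpolation=2)]))
E
```

```text
t 15.47 grasp [ 0.6301 -0.1102  0.2926] turn [-0.0002 -0.0004  0.0008] shift mm [-1.8 -0.2  5.1] F [-0.4 -0.3 -0.8] open 0.0212 gf 20.0 q [-0.25  0.22  1.29  0.    1.63 -0.31]
t 15.57 grasp [ 0.6302 -0.1103  0.2929] turn [ 0.0002 -0.0001  0.001 ] shift mm [-1.7 -0.3  5.4] F [-0.1  1.2 -0.4] open 0.0219 gf 20.0 q [-0.25  0.22  1.29  0.    1.63 -0.31]
cam [1.13442504 0.12289554 1.07427962] [466.31850178 466.31850178 310.50565924 245.91461455]
[248.5226169  255.29951114]
[250.22063895 263.922621  ]
[242.03094254 222.33267119]
```

View pics/c5.png

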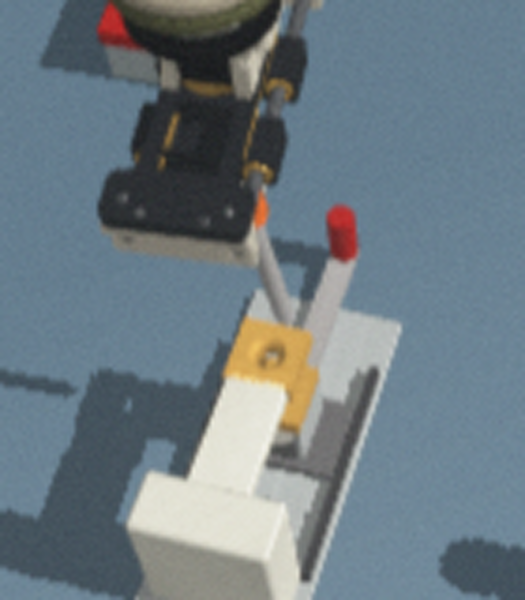

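View pics/w5.png

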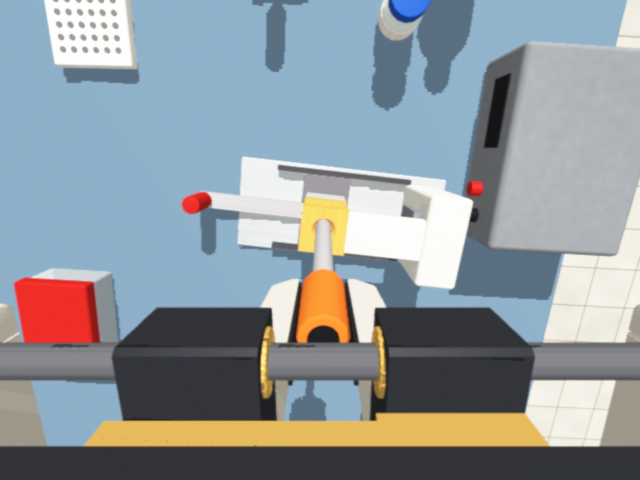

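In the scene crop the rod tip at (286,320) looks shifted towards +y relative to the bore at (271,354). I'll measure the rod in the wrist depth image.

```bash
python3 - <<'E'
from h import *
for tag in('w5','s5'):
    p,d,X=cloud(tag); hh=cv2.cvtColor(p,cv2.COLOR_BGR2HSV).astype(int)
    m=(d>0)&(abs(X[...,0]-.63)<.03)&(abs(X[...,1]+.105)<.035)
    for lo in np.arange(.125,.34,.015):
        q=X[m&(X[...,2]>lo)&(X[...,2]<lo+.015)&((hh[...,1]<70)|(hh[...,0]<14))]
        if len(q)>3: print(tag,lo.round(3),len(q),np.median(q,0).round(4),q.min(0).round(3),q.max(0).round(3))
    m2=m&(hh[...,0]>14)&(hh[...,0]<30)&(hh[...,1]>110)&(abs(X[...,2]-.115)<.004)
    q=X[m2]; print('brass',len(q),q.min(0),q.max(0),cv2.boxPoints(cv2.minAreaRect(q[:,:2].astype(np.float32)*1000)))
p,d,E,K=load('w5'); cv2.imwrite('pics/c6.png',cv2.resize(p[180:300,260:400],(700,600),interpolation=2)); print(np.linalg.inv(E)[:3,3])
E
```

```text
w5 0.155 16 [ 0.63   -0.0912  0.1681] [ 0.625 -0.093  0.164] [ 0.634 -0.091  0.17 ]
w5 0.17 86 [ 0.6296 -0.0924  0.1779] [ 0.624 -0.096  0.17 ] [ 0.635 -0.091  0.185]
w5 0.185 93 [ 0.6296 -0.0938  0.1925] [ 0.625 -0.097  0.185] [ 0.635 -0.092  0.2  ]
w5 0.2 119 [ 0.6297 -0.0953  0.2083] [ 0.624 -0.1    0.2  ] [ 0.635 -0.094  0.215]
w5 0.215 138 [ 0.6298 -0.0967  0.2231] [ 0.624 -0.103  0.215] [ 0.636 -0.095  0.23 ]
w5 0.23 181 [ 0.6293 -0.0981  0.2377] [ 0.624 -0.103  0.23 ] [ 0.636 -0.096  0.245]
w5 0.245 201 [ 0.6298 -0.0994  0.2525] [ 0.624 -0.104  0.245] [ 0.636 -0.097  0.26 ]
w5 0.26 118 [ 0.6275 -0.1     0.2735] [ 0.613 -0.107  0.26 ] [ 0.648 -0.096  0.275]
w5 0.275 843 [ 0.6226 -0.1014  0.2836] [ 0.604 -0.108  0.275] [ 0.655 -0.097  0.29 ]
w5 0.29 1259 [ 0.6228 -0.1016  0.2981] [ 0.604 -0.118  0.29 ] [ 0.656 -0.099  0.305]
w5 0.305 1725 [ 0.6302 -0.103   0.3147] [ 0.605 -0.116  0.305] [ 0.655 -0.099  0.32 ]
w5 0.32 797 [ 0.6407 -0.1014  0.3265] [ 0.611 -0.119  0.32 ] [ 0.648 -0.099  0.335]
w5 0.335 328 [ 0.6185 -0.1137  0.345 ] [ 0.618 -0.12   0.335] [ 0.643 -0.104  0.35 ]
bra
[... 458 characters left out ...]
96   0.2094] [ 0.622 -0.104  0.201] [ 0.634 -0.094  0.214]
s5 0.215 21 [ 0.6323 -0.099   0.223 ] [ 0.628 -0.105  0.217] [ 0.635 -0.095  0.23 ]
s5 0.23 14 [ 0.6306 -0.0981  0.2362] [ 0.627 -0.102  0.23 ] [ 0.633 -0.096  0.244]
s5 0.245 12 [ 0.6313 -0.0991  0.2499] [ 0.626 -0.102  0.245] [ 0.634 -0.098  0.258]
s5 0.26 9 [ 0.6318 -0.0985  0.2715] [ 0.625 -0.101  0.26 ] [ 0.636 -0.095  0.274]
s5 0.275 19 [ 0.6305 -0.0972  0.2823] [ 0.611 -0.101  0.275] [ 0.636 -0.096  0.29 ]
brass 248 [ 0.60758167 -0.13338192  0.11117454] [ 0.65059658 -0.08790581  0.11828552] [[ 606.9206  -131.03857]
 [ 647.8879  -133.72571]
 [ 650.7762   -89.69174]
 [ 609.8089   -87.00461]]
[ 0.62606958 -0.03817718  0.43930281]
```

View pics/c6.png

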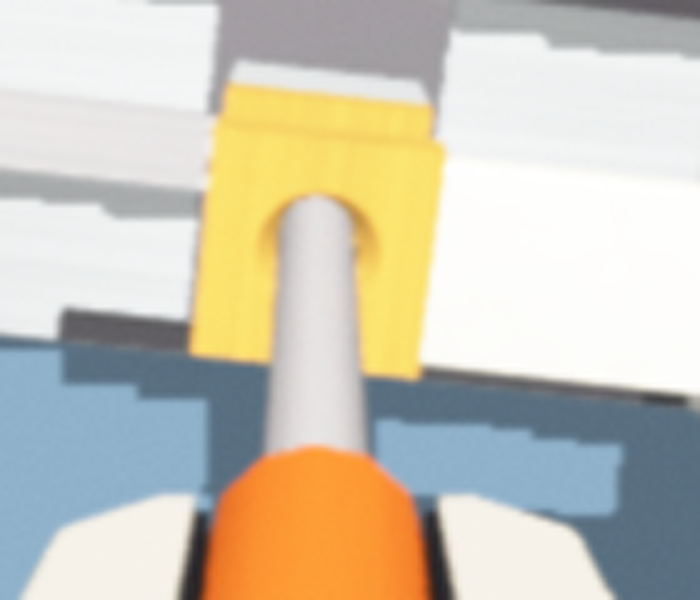

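The probe has swung about 0.095 rad in the jaws, with its tip towards +y, while x is vertical. The guide axis is near (0.630, -0.1115). I'll turn the tool about its y axis to bring the rod upright and grip harder.

Emit:
apply_moves(
  series=[
    [[5,0,0],[0,0,0]],
    [[5,0,0],[0,0,0]],
    [[5.8,0,0],[0,0,0]],
    [[0,0,0],[0,-0.03,0]],
    [[0,0,0],[0,-0.03,0]],
    [[0,0,0],[0,-0.035,0]],
    [[0,0,0],[0,0,0]],
    [[0,0,0],[0,0,0]],
    [[0,0,0],[0,0,0]],
  ],
  newtons=45,
)

```text
t: 16.32
tool_pos: [0.6293, -0.0953, 0.4598]
orientation: [2.109, 2.234, -0.099]
force: [0.2, 0.6, -1.1]
opening: 0.0214
gripper_force: 45.0
```

```bash
cat >> h.py <<'E'
def rod(tag,zmin=.125,zmax=.27):
    """rod axis from wrist depth: fit circle-radius 6 mm axis line by least squares"""
    from scipy.optimize import least_squares
    p,d,X=cloud(tag); hh=cv2.cvtColor(p,cv2.COLOR_BGR2HSV).astype(int)
    g=robot.read_state(); 
    m=(d>0)&(abs(X[...,0]-.63)<.014)&(abs(X[...,1]+.105)<.03)&(X[...,2]>zmin)&(X[...,2]<zmax)&(hh[...,1]<60)
    q=X[m]; f=lambda a: np.hypot(q[:,0]-a[0]-a[2]*(q[:,2]-.2),q[:,1]-a[1]-a[3]*(q[:,2]-.2))-.006
    r=least_squares(f,[.63,-.11,0,0],loss='soft_l1',f_scale=.0005); a=r.x
    print('rod n',len(q),'xy@.2',a[:2].round(4),'slope/z',a[2:].round(4),'rms',np.sqrt(np.mean(r.fun**2)).round(5),'zmin',q[:,2].min().round(4))
    m=(hh[...,0]>14)&(hh[...,0]<30)&(hh[...,1]>110)&(abs(X[...,2]-.115)<.004)&(abs(X[...,0]-.63)<.04)&(abs(X[...,1]+.11)<.04)
    b=X[m]; 
    if len(b)>20: print('brass',cv2.minAreaRect(b[:,:2].astype(np.float32)*1000))
E
python3 - <<'E'
from h import *
plan([.63,-.1115,.2875]); snap('wrist','w7'); print('before'); rod('w5'); rod('w7')
E
```

```text
t 16.32 grasp [ 0.6302 -0.1109  0.2935] turn [0. 0. 0.] shift mm [-0.  -0.2  6. ] F [ 0.2  0.6 -1.1] open 0.0214 gf 45.0 q [-0.2   0.2   1.31 -0.09  1.6  -0.27]
before
rod n 823 xy@.2 [ 0.6297 -0.0998] slope/z [ 0.0056 -0.0938] rms 0.00022 zmin 0.164
brass ((630.7325439453125, -111.64036560058594), (44.32807159423828, 44.0090446472168), 86.72792053222656)
rod n 839 xy@.2 [ 0.6302 -0.1091] slope/z [-0.0007  0.0007] rms 0.00021 zmin 0.1656
brass ((630.5066528320312, -111.5848159790039), (44.312644958496094, 43.66490173339844), 87.05744171142578)
```

```bash
python3 - <<'E'
from h import *
R=Ro.from_rotvec(robot.read_state()['orientation'])
print(R.inv().apply([.3,-2.4,0]).round(2), R.inv().apply([0,0,-1]).round(4),R.inv().apply([1,0,0]).round(3),R.inv().apply([0,1,0]).round(3))
E
```

```text
[-2.4   0.16  0.23] [ 0.0939 -0.      0.9956] [-0.057  0.998  0.005] [ 0.994  0.057 -0.094]
```

Next, the lateral correction and then down 35 mm, to just above the mouth.

Emit:
apply_moves(
  series=[
    [[-2.4,0.2,0.2],[0,0,0]],
    [[0.94,0,9.96],[0,0,0]],
    [[0.94,0,9.96],[0,0,0]],
    [[0.94,0,9.96],[0,0,0]],
    [[0.47,0,4.98],[0,0,0]],
    [[0,0,0],[0,0,0]],
    [[0,0,0],[0,0,0]],
    [[0,0,0],[0,0,0]],
  ],
)

```text
t: 17.03
tool_pos: [0.6297, -0.0981, 0.425]
orientation: [2.108, 2.232, -0.1]
force: [-0.0, 0.0, -0.6]
opening: 0.0216
gripper_force: 45.0
```

```bash
python3 - <<'E'
from h import *
snap('wrist','w8'); rod('w8',.12,.23); plan([.6305,-.1115,.1705])
E
```

```text
rod n 828 xy@.2 [ 0.6307 -0.1123] slope/z [0.0002 0.0022] rms 0.00021 zmin 0.1281
brass ((630.37744140625, -111.42660522460938), (44.882530212402344, 43.87260437011719), 87.79077911376953)
t 17.08 grasp [ 0.6308 -0.114   0.2592] turn [0. 0. 0.] shift mm [10.9 -0.3 88. ] F [ 0.2  0.3 -0.6] open 0.0214 gf 45.0 q [-0.21  0.21  1.36 -0.09  1.54 -0.26]
```

Emit:
apply_moves(
  series=[
    [[0.8,-0.1,-0.1],[0,0,0]],
    [[0.47,0,4.98],[0,0,0]],
    [[0.47,0,4.98],[0,0,0]],
    [[0.47,0,4.98],[0,0,0]],
    [[0.47,0,4.98],[0,0,0]],
    [[0.47,0,4.98],[0,0,0]],
    [[0,0,0],[0,0,0]],
    [[0,0,0],[0,0,0]],
  ],
)

```text
t: 17.75
tool_pos: [0.6293, -0.0973, 0.399]
orientation: [2.109, 2.233, -0.101]
force: [0.5, 0.9, -0.8]
opening: 0.0214
gripper_force: 45.0
```

Emit:
apply_moves(
  series=[
    [[0.47,0,4.98],[0,0,0]],
    [[0.47,0,4.98],[0,0,0]],
    [[0.47,0,4.98],[0,0,0]],
    [[0.19,0,1.99],[0,0,0]],
    [[0,0,0],[0,0,0]],
    [[0,0,0],[0,0,0]],
  ],
)

```text
t: 18.25
tool_pos: [0.6294, -0.0974, 0.3825]
orientation: [2.109, 2.233, -0.101]
force: [0.5, -0.5, -0.9]
opening: 0.021
gripper_force: 45.0
```

```bash
python3 - <<'E'
from h import *
snap('wrist','w9'); rod('w9',.12,.19); plan([.6305,-.1115,.1705])
E
```

```text
rod n 628 xy@.2 [ 0.6302 -0.1114] slope/z [0.0011 0.0026] rms 0.00021 zmin 0.1201
brass ((630.5902099609375, -111.5975570678711), (44.76016616821289, 43.78303909301758), 86.87090301513672)
t 18.3 grasp [ 0.6304 -0.1132  0.2166] turn [0. 0. 0.] shift mm [ 6.1  0.2 45.7] F [ 0.7  0.2 -0.8] open 0.0214 gf 45.0 q [-0.21  0.23  1.42 -0.09  1.47 -0.26]
```

No contact so far and the rod is centred. I'll go down through the lower guide.

Emit:
apply_moves(
  series=[
    [[0.47,0,4.98],[0,0,0]],
    [[0.47,0,4.98],[0,0,0]],
    [[0.47,0,4.98],[0,0,0]],
    [[0.47,0,4.98],[0,0,0]],
    [[0.47,0,4.98],[0,0,0]],
    [[0,0,0],[0,0,0]],
  ],
)

```text
t: 18.8
tool_pos: [0.629, -0.0973, 0.3558]
orientation: [2.11, 2.234, -0.102]
force: [0.1, 0.2, -1.3]
opening: 0.0215
gripper_force: 45.0
```

Emit:
apply_moves(
  series=[
    [[0.47,0,4.98],[0,0,0]],
    [[0.47,0,4.98],[0,0,0]],
    [[0.47,0,4.98],[0,0,0]],
    [[0.47,0,4.98],[0,0,0]],
    [[0,0,0],[0,0,0]],
    [[0,0,0],[0,0,0]],
    [[0,0,0],[0,0,0]],
    [[0,0,0],[0,0,0]],
  ],
)

```text
t: 19.47
tool_pos: [0.6296, -0.0975, 0.3382]
orientation: [2.108, 2.232, -0.1]
force: [-0.3, -0.3, -0.3]
opening: 0.0218
gripper_force: 45.0
```

```bash
python3 - <<'E'
from h import *
snap('scene','s10'); snap('wrist','w10'); plan([.6305,-.1115,.1705])
p,d,X=cloud('w10'); hh=cv2.cvtColor(p,cv2.COLOR_BGR2HSV).astype(int)
m=(hh[...,0]<14)&(hh[...,1]>150)&(abs(X[...,0]-.63)<.03)&(abs(X[...,1]+.11)<.03)&(X[...,2]>.13)&(X[...,2]<.25); print('handle z',np.percentile(X[m][:,2],[.5,99.5])); 
try: rod('w10',.12,.147)
except Exception as e: print(e)
m=((hh[...,0]<6)|(hh[...,0]>174))&(hh[...,1]>150)&(X[...,2]>.057)&(X[...,2]<.067)&(X[...,0]<.52)&(X[...,1]<-.07)&(X[...,1]>-.13)
if m.sum(): print('knob',m.sum(),X[m].mean(0),X[m].min(0),X[m].max(0))
s=load('s10')[0]; w=p
cv2.imwrite('pics/c10.png',np.hstack([cv2.resize(s[200:340,190:310],(400,467),interpolation=2),cv2.resize(w[150:383,220:420],(400,467))]))
E
```

```text
t 19.57 grasp [ 0.6306 -0.1133  0.1719] turn [0. 0. 0.] shift mm [ 1.9 -0.   1.3] F [-0.4  0.1 -0.2] open 0.0216 gf 45.0 q [-0.21  0.26  1.47 -0.09  1.39 -0.25]
handle z [0.15140866 0.19579374]
rod n 229 xy@.2 [ 0.6303 -0.1113] slope/z [-0.0053  0.0043] rms 0.00023 zmin 0.12
brass ((630.6805419921875, -108.90496826171875), (39.64213562011719, 43.871620178222656), 87.03570556640625)
knob 567 [ 0.48743934 -0.10293909  0.06100599] [ 0.47736906 -0.11267076  0.0570325 ] [ 0.49622019 -0.09388823  0.06333678]
```

View pics/c10.png

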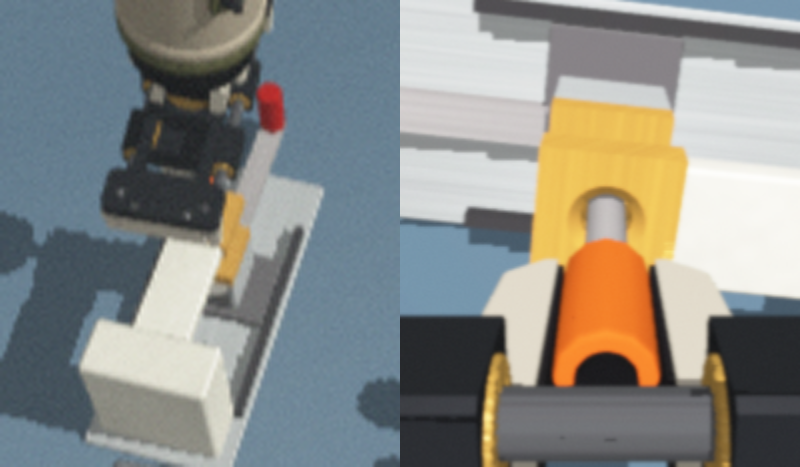

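Left (scene): the probe is held over the guides. Right (wrist): the rod enters the upper bore at (605,215), with the lower guide's edges (553–672) centred under the upper's (540–686). One last numeric check of the stage before handing in.

```bash
python3 - <<'E'
from h import *
a=np.radians(-3.1); ux=np.array([np.cos(a),np.sin(a)])
for t in('w7','w9','w10'):
    p,d,X=cloud(t); hh=cv2.cvtColor(p,cv2.COLOR_BGR2HSV).astype(int)
    br=(hh[...,0]>14)&(hh[...,0]<30)&(hh[...,1]>110)
    L=(X[...,:2]-[.6305,-.1115])@ux*1000
    for z in(.115,.068):
        m=br&(abs(X[...,2]-z)<.003)&(abs(L)<40); q=L[m]; print(t,z,m.sum(),np.percentile(q,[1,99]).round(1) if len(q) else '')
E
```

```text
w7 0.115 1515 [-21.2  19.8]
w7 0.068 414 [-20.6  21.7]
w9 0.115 2625 [-21.2  21.4]
w9 0.068 585 [-21.1  21.5]
w10 0.115 3012 [-21.2  21.5]
w10 0.068 922 [-21.2  21.5]
```

The two guides line up to within 0.3 mm, so the stage is at its stop. Handing in.

```bash
python3 -c "
from plant import robot
print(robot.close_job())"
```

```text
the job is handed in; nothing more can be done
None
```

The job is handed in, with no verdict returned: the stage is at its stop and the orange probe is held through both guides, its tip at about 41 mm height (15 mm below the lower guide, 23 mm above the pad).

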